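Take a pouch cell's surface temperature with the right-angle thermometer

TASK

Pull the instrument drawer open by its handle, take out the thermometer with the right-angle head, and set its sprung contact disc flat on the round tape dot on the clamped pouch cell: head upright, disc wholly on the dot, pressed lightly so that the spring gives about halfway. Keep it there about three seconds for the reading and finish while still holding it so in the gripper. Never press hard on the delicate pouch, and leave the drawer open, the needle thermometer in it, and the loose parts beside the cell where they lie.

Things in the scene. Friction and masses are not known exactly. Their poses are not given: they have to be found in the camera images.
- cabinet: Fixed grey steel instrument drawer unit with one white-fronted drawer, on the bench: 300 mm deep (its x), 340 mm wide (its y), 110 mm tall. Its -x axis points out of the drawer front, towards the robot; z up. Origin on the bench straight below the shut drawer's handle, 58 mm in front of the grey carcass. On the left or the right of the bench, yawed by up to 0.2 rad.
- drawer (a joint): How far the drawer is pulled out along the cabinet's -x axis, in m: 0 shut (the start), 0.17 fully out. It slides with about 2.5 N of friction and stays where it is left. At 0.12 and more the thermometers in its front half lie clear of the cabinet's top; 0.15 is comfortable.
- drawer_handle (a point): Middle of the drawer's bow handle: a straight round steel bar 10 mm thick, 110 mm long along the cabinet's y, 70 mm above the bench, its axis 40 mm in front of the drawer's panel (35 mm of free air between them). The panel's top edge is 105 mm, the cabinet's top 110 mm above the bench. It can be pinched from above.
- probe: Right-angle surface thermometer, loose, 0.12 kg, in one of the drawer's two foam nests. Grey box handle 100 (x) x 24 (y) x 22 mm (z), display on top; at its +x end a neck carries a black vertical head, 16 mm thick, 68 mm from the handle's middle, with a sprung stem and contact disc pointing down (-z). Origin: centre of the handle's underside. It balances about 14 mm from there towards the head.
- probe_grip (a point): Middle of the thermometer's handle, 11 mm above its underside and 76 mm above the bench. The handle lies along the cabinet's y (head to +y), 83 mm behind the drawer front's outer face. Foam carries only its ends, with lips 37 to 49 mm either side of here; along the middle 70 mm the foam lies 20 mm below the handle: at least 50 mm of room for fingers before and behind it.
- contact_face (a point): Centre of the flat underside of the thermometer's contact disc (copper, 12 mm diameter). In the thermometer's frame at (68, 0, -45) mm with the spring out; it moves up along z by the plunger's travel. It hangs free in a pocket of the foam.
- plunger (a joint): How far the contact disc is pushed up into the head, in m: 0 free, 0.012 bottomed. The spring pushes with 0.9 N at the start of the travel and 0.3 N more per mm: 2.7 N halfway, 4.5 N at the bottom.
- needle_probe: The other thermometer in the drawer, loose, same handle, but with a straight pointed needle that sticks 27 mm out ahead of it and no right-angle head. Origin and axes as those of the probe. It lies in the other nest, about 137 mm away along the cabinet's y. The two may be swapped. Leave it in the drawer.
- fixture: Fixed chamber shelf of steel wire (380 x 236 mm) on the bench, with a clear plate (330 x 200 mm, top 28 mm above the bench) carrying the pouch cell, whose tabs are clamped by aluminium bus blocks at the +x end (studs reach 62 mm above the bench). Origin on the bench below the shelf's centre, z up. On the other side of the bench from the drawer unit; yaw up to 0.2 rad.
- cell: The flat silver pouch cell in the fixture, fixed: body 178 mm (x) x 86 mm (y) x 12 mm thick, with a thin rim round it. Origin at the centre of its underside; its flat top is 40 mm above the bench and level.
- spot_centre (a point): Centre of the round amber tape dot (24 mm diameter, thin film) on the top of the pouch cell, 40 mm above the bench; up to 50 mm along and 22 mm across from the cell's middle. The other bits of tape on the cell are small rectangles at its edges.
- spare_clamp: Loose aluminium clamp block 40 x 30 x 12 mm on the clear plate beside the cell. Bystander, stays where it is. Origin at the centre of its underside.
- nut_driver: Loose nut driver 140 mm long, 24 mm thick, lying across the clear plate on the robot's side of the cell. Bystander, stays where it is. Origin below its middle.

How it is judged:
By the outcome, as a careful person would: the job done as asked, in the order asked, and still so for the second after the job is handed in, while the arm keeps its last pose, push and grip.
It also fails if it takes over 61 s, if anything falls off the work surface, if the arm or the gripper's body presses on something with over 40 N, if the wrist force passes 120 N, or if a joint passes its speed limit or range.

ROBOT

A 6-joint arm with a two-finger parallel gripper is mounted at the origin on the work surface. World frame = base frame: x ahead of the robot, y to its left, z up, the work surface at z = 0. Lengths are in m, angles in rad, forces in N, time in s.
With the tool pointing down it reaches from about 0.25 to 0.775 m from the base axis. Payload 4 kg.
Tool frame: the origin (TCP) lies between the finger pads; the fingertips stand 14 mm ahead of it and the grasp point (between the pads) lies 5 mm behind it (nose_length is the distance from the TCP to the fingertips, in m); z points along the fingers, y is the line along which they close (so a half turn about z gives the same grasp; the last joint's range is limited). The gripper opens to 94 mm and grips with 3 to 60 N. Pads are 16 mm wide; open, the fingers measure 119 mm over their backs; the gripper's body (75 mm by 177 mm) begins 78 mm behind the grasp point.
Start: joints at [1.098, 0.087, 1.371, -0, 1.684, -0.103], TCP at [0.199, 0.513, 0.22] pointing down, gripper open.
Joint ranges: [-3.1, 3.1], [-0.76, 2.03], [0.27, 2.55], [-1.08, 4.22], [0.17, 2.65], [-2.57, 2.57]. Speed limits (rad/s): [2.79, 2.79, 3.14, 3.14, 3.14, 3.14].

INTERFACE

Orientations are given as [roll, pitch, yaw] about the fixed x, y, z axes, in that order (R = Rz(yaw) Ry(pitch) Rx(roll)).
In Python, from bench import * gives the robot as it stands.
- The arm moves only by the tool move_arm, never from a script. Its argument "steps" is one flat list of numbers, 7 for each row, row after row: the turn, a rotation vector about the world's x, y, z in rad, then the shift along the world's x, y, z in m, then the opening, from 0 (shut) to 1 (fully open). A call has 1 to 12 rows; each row is the pose to reach, as a shift and turn from the pose commanded when the call began; what a row does not reach only later rows make up. A row lasts 1/10 s, in which the tool goes at most 50 mm and 8.59 degrees, less where a joint would pass 70% of its speed; a pose out of reach is approached as far as the arm can. A call with a gripper value outside its range is refused whole. The fingers move at their own pace and stop on an object; the grip force is fixed at half the most. Time passes only in rows, so rows that repeat a pose let the fingers close. It gives the time, the measured TCP pose, the force, the opening and the grip force at its end, in the units of the state.
- get_obs(): the state, without advancing time (a new reading comes with each control period).
- snapshot(name): name is "side" or "top"; returns (picture, depth): 420x560x3 uint8, red, green, blue; 420x560 float32, m along the optical axis (not along the pixel's ray), 0 where there is no reading.
- camera_model(name): a dict with "fx", "fy", "cx", "cy" (pixels), "k1" (the pictures are not rectified: a ray, as slopes to the right and down, at radius r is drawn at 1 + k1 r^2 times it, then the intrinsics apply), "rvec" (rotation vector, rad) and "tvec" (3), from world to camera coordinates, as OpenCV has them. Camera axes: x right, y down, z forward; pixel columns grow to the right and rows downward; lengths in m; the calibration is good to about 2 mm. A picture is of the moment at which its call begins. camera_model takes no time and is no camera call.
- close_job(): hands the job in; it is judged then, once.
Trained networks look in the newest picture that a camera, given by its name, has taken for a name from the list of things; names that differ only in an ending like _2 or _b are one class to them, and where a whole thing is asked for, a point or a joint stands for the part that bears it (a point fixed in the world has none). Each returns a list of dicts, best first, with "score" (0 to 1); they miss things now and then, are a little off and sometimes report something else, mostly with a low value. They report only what shows in the picture. A call takes as long as a camera call.
- silhouettes(camera, target): "pixels" (420x560 bool, what is visible of it) and "uv" ([column, row] in pixels, amid what is visible of it).
- spot_point(camera, target): "uv" ([column, row] in pixels: a listed point, or the origin of a listed thing).
The state is a dict: "time": time; "joint_positions": joint angles; "qvel": joint speeds; "joint_torque": joint torques, N m; "tool_pos": TCP position; "ee_rot": TCP orientation; "wrist_force": force on the tool from outside, world axes, zero at the start; "wrist_torque": the same for the moment, N m; "width": finger opening in m; "finger_force": force on a finger pad.
Only numpy, scipy, OpenCV 4.12 (cv2) and the standard library are available. Lean on these libraries where they do the work, as an engineer would, in place of code of your own. Each camera call takes 0.05 s, during which the arm holds its last target. There are 200 camera calls.

## Working session

There is one attempt and no reset: what is moved stays moved. The work goes in short steps, Python scripts to look and compute and a tool call to move; the robot and the scene stay as the last step left them, time stands still between calls to the robot, and variables do not carry over. Pictures are saved under pics/ and viewed, at most 10 in all, crops included, and the job is handed in when it is done.

Besides the shell and the picture viewer there is one more tool, called after "Call:" as name(argument=value, ...) on one line, values as JSON. move_arm: Moves the arm, as the interface text tells. Its arguments: {"type":"object","properties":{"steps":{"type":"array"}},"required":["steps"]}

```bash
mkdir -p pics; cat > h.py <<'E'
from bench import *
import numpy as np, cv2
def cam(n):
    m=camera_model(n); R=cv2.Rodrigues(np.array(m["rvec"],float))[0]; return m,R,np.array(m["tvec"],float).ravel()
def ray(n,uv):
    m,R,t=cam(n); K=np.array([[m["fx"],0,m["cx"]],[0,m["fy"],m["cy"]],[0,0,1.]])
    p=cv2.undistortPoints(np.array([[uv]],float),K,np.array([m["k1"],0,0,0,0.]))[0,0]
    d=R.T@np.array([p[0],p[1],1]); return -R.T@t,d
def atz(n,uv,z):
    o,d=ray(n,uv); return o+d*(z-o[2])/d[2]
def atdepth(n,uv,D):
    o,d=ray(n,uv); k=D[int(round(uv[1])),int(round(uv[0]))]; return o+d*k
def tri(a,ua,b,ub):
    o1,d1=ray(a,ua);o2,d2=ray(b,ub)
    s=np.linalg.lstsq(np.c_[d1,-d2],o2-o1,rcond=None)[0]
    p,q=o1+d1*s[0],o2+d2*s[1]; return (p+q)/2,np.linalg.norm(p-q)
def proj(n,P):
    m,R,t=cam(n); K=np.array([[m["fx"],0,m["cx"]],[0,m["fy"],m["cy"]],[0,0,1.]])
    return cv2.projectPoints(np.array(P,float).reshape(-1,1,3),np.array(m["rvec"],float),t,K,np.array([m["k1"],0,0,0,0.]))[0][:,0]
E
python3 - <<'E'
from h import *
np.set_printoptions(precision=4,suppress=True)
o=get_obs(); print(o)
D={}
for n in("side","top"):
    p,d=snapshot(n); D[n]=d; cv2.imwrite(f"pics/{n}0.png",p[...,::-1]); np.save(f"{n}0.npy",d); print(n,camera_model(n))
for t in["drawer_handle","cabinet","spot_centre","fixture","cell","nut_driver","spare_clamp","probe_grip"]:
    u={}
    for n in("side","top"):
        r=spot_point(n,t)
        for x in r[:2]: print(t,n,x["score"],np.array(x["uv"]),atdepth(n,x["uv"],D[n]))
        if r:u[n]=r[0]["uv"]
    if len(u)==2: print("  tri",tri("side",u["side"],"top",u["top"]))
E
```

```text
{'time': 0.0, 'joint_positions': array([ 1.0979,  0.0879,  1.3723,  0.    ,  1.6836, -0.1031]), 'qvel': array([ 0.0003,  0.0008, -0.0003, -0.0002,  0.0014,  0.0014]), 'joint_torque': array([ -0.0007, -34.0175, -30.2432,   0.0719,   0.0326,  -0.0001]), 'tool_pos': array([0.1986, 0.5123, 0.2183]), 'ee_rot': array([-3.1394, -0.0002,  2.7718]), 'wrist_force': array([-0.662 ,  0.6176,  0.026 ]), 'wrist_torque': array([ 0.0307, -0.0218,  0.0035]), 'finger_force': 0.0, 'width': 0.09410351878201276}
side {'fx': 416.5523616923914, 'fy': 416.5523616923914, 'cx': 279.18499561132757, 'cy': 209.35520698270753, 'k1': 0.005879939393912938, 'rvec': array([ 2.0411, -0.8589,  0.437 ]), 'tvec': array([-0.385 ,  0.2978,  0.6441])}
top {'fx': 416.58659080480714, 'fy': 416.58659080480714, 'cx': 275.7609731632389, 'cy': 211.12794843630886, 'k1': -0.011471380040560688, 'rvec': array([ 2.1976, -2.1454,  0.0994]), 'tvec': array([0.0306, 0.5661, 1.0799])}
drawer_handle side 0.97 [217.6 175.9] [0.6316 0.3316 0.0026]
drawer_handle top 0.61 [202.4 205. ] [0.5718 0.231  0.0751]
  tri (array([0.5687, 0.235 , 0.0687
[... 366 characters left out ...]
[384.  234.6] [ 0.5091 -0.2399  0.0402]
  tri (array([ 0.5071, -0.2371,  0.0425]), np.float64(0.005779906071413414))
cell side 0.65 [369.5 284.5] [ 0.5384 -0.2502  0.0403]
cell top 0.68 [385.1 223.5] [ 0.5383 -0.2429  0.0399]
  tri (array([ 0.5404, -0.2462,  0.0355]), np.float64(0.00550232835455429))
nut_driver side 0.92 [340.  328.2] [ 0.4126 -0.2769  0.048 ]
nut_driver top 0.62 [393.6 267.8] [ 0.4242 -0.261   0.0538]
  tri (array([ 0.4241, -0.2684,  0.0303]), np.float64(0.0020841358622052824))
spare_clamp side 0.52 [335.6 266.8] [ 0.5297 -0.1757  0.0432]
spare_clamp top 0.53 [358.3 223.4] [ 0.5368 -0.1726  0.0402]
  tri (array([ 0.5363, -0.1724,  0.037 ]), np.float64(0.002205359678809061))
```

View pics/top0.png

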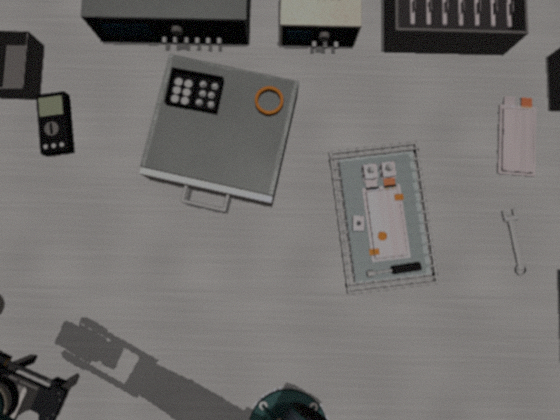

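View pics/side0.png

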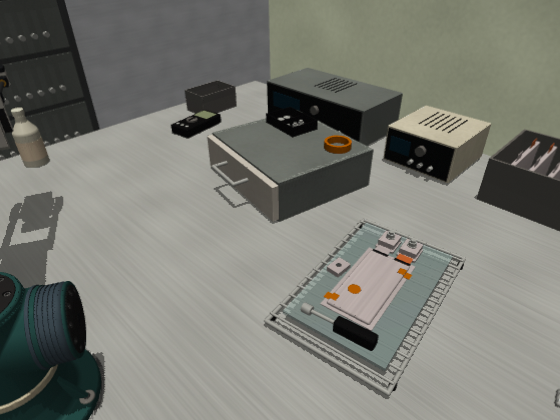

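Top view: the drawer unit is on the left, with its front edge running (141,173)–(272,203) and the handle bar near (206,208). The dot is at top (382,236) and side (354,289), and the nut driver is near (395,269).

```bash
python3 - <<'E'
from h import *
np.set_printoptions(precision=4,suppress=True)
C={}
for n,c in(("top",(382,236)),("side",(354,289))):
    im=cv2.imread(f"pics/{n}0.png"); hsv=cv2.cvtColor(im,cv2.COLOR_BGR2HSV)
    m=((hsv[...,1]>120)&(hsv[...,0]>5)&(hsv[...,0]<25)).astype(np.uint8)
    k,l,s,ce=cv2.connectedComponentsWithStats(m)
    i=min(range(1,k),key=lambda i:np.hypot(*(ce[i]-c))); C[n]=ce[i]; print(n,ce[i],s[i],atz(n,ce[i],.04))
print("dot tri",tri("top",C["top"],"side",C["side"]))
# cabinet top from depth, top camera -> height map
D=np.load("top0.npy"); P=[]
v,u=np.mgrid[30:230,120:320]
pts=np.array([atdepth("top",(a,b),D) for a,b in zip(u.ravel(),v.ravel())])
h=pts[(pts[:,2]>.098)&(pts[:,2]<.12)&(pts[:,0]<.93)]
r=cv2.minAreaRect((h[:,:2]*1000).astype(np.float32)); print("cab rect",r, cv2.boxPoints(r), np.median(h[:,2]))
b=pts[(pts[:,2]>.055)&(pts[:,2]<.085)&(pts[:,0]<.62)&(pts[:,0]>.5)]
print("bar-ish",len(b)); 
r=cv2.minAreaRect((b[:,:2]*1000).astype(np.float32)); print(r,cv2.boxPoints(r))
for n in("top","side"):
    for t in("drawer","drawer_handle"):
        for x in silhouettes(n,t)[:2]:
            p=x["pixels"]; print(n,t,x["score"],x["uv"],p.sum(),cv2.minAreaRect(np.argwhere(p)[:,::-1].astype(np.float32)))
im=cv2.imread("pics/top0.png")[155:225,130:290];im2=cv2.imread("pics/side0.png")[130:225,195:295]
a=cv2.resize(im,(780,int(70*780/160)));b_=cv2.resize(im2,(260,247));out=np.zeros((600,780,3),np.uint8);out[:a.shape[0]]=a;out[345:592,:260]=b_
cv2.imwrite("pics/crop1.png",out)
E
```

```text
top [381.907  235.6047] [379 232   7   8  43] [ 0.5064 -0.2345  0.04  ]
side [353.7959 288.5714] [348 284  13  10  98] [ 0.5094 -0.2351  0.04  ]
dot tri (array([ 0.5072, -0.2351,  0.0413]), np.float64(0.0024358875374923474))Traceback (most recent call last):
  File "<stdin>", line 13, in <module>
  File "h.py", line 12, in atdepth
    o,d=ray(n,uv); k=D[int(round(uv[1])),int(round(uv[0]))]; return o+d*k
        ~~~^^^^^^
  File "h.py", line 6, in ray
    m,R,t=cam(n); K=np.array([[m["fx"],0,m["cx"]],[0,m["fy"],m["cy"]],[0,0,1.]])
          ~~~^^^
  File "h.py", line 4, in cam
    m=camera_model(n); R=cv2.Rodrigues(np.array(m["rvec"],float))[0]; return m,R,np.array(m["tvec"],float).ravel()
ValueError: time passes only in moves, steps and waits
```

```bash
sed -i 's/^def cam(n):/import functools\n@functools.lru_cache\ndef cam(n):/' h.py; python3 - <<'E'
from h import *
np.set_printoptions(precision=4,suppress=True)
D=np.load("top0.npy")
v,u=np.mgrid[30:230,120:320]
pts=np.array([atdepth("top",(a,b),D) for a,b in zip(u.ravel(),v.ravel())])
h=pts[(pts[:,2]>.098)&(pts[:,2]<.114)&(pts[:,0]<.93)]
r=cv2.minAreaRect((h[:,:2]*1000).astype(np.float32)); print("cab rect",r, cv2.boxPoints(r), np.median(h[:,2]))
b=pts[(pts[:,2]>.055)&(pts[:,2]<.085)&(pts[:,0]<.62)&(pts[:,0]>.5)]
r=cv2.minAreaRect((b[:,:2]*1000).astype(np.float32)); print("bar-ish",len(b),r,cv2.boxPoints(r))
p,d=snapshot("top");p,d=snapshot("side")
for n in("top","side"):
    for t in("drawer","drawer_handle"):
        for x in silhouettes(n,t)[:2]:
            p=x["pixels"]; print(n,t,x["score"],x["uv"],p.sum(),cv2.minAreaRect(np.argwhere(p)[:,::-1].astype(np.float32)))
im=cv2.imread("pics/top0.png")[155:225,130:290];im2=cv2.imread("pics/side0.png")[130:225,195:295]
a=cv2.resize(im,(780,int(70*780/160)));b_=cv2.resize(im2,(260,247));out=np.zeros((600,780,3),np.uint8);out[:a.shape[0]]=a;out[345:592,:260]=b_
cv2.imwrite("pics/crop1.png",out)
E
```

```text
cab rect ((767.7286987304688, 192.36166381835938), (341.3560485839844, 319.9246520996094), 78.6952896118164) [[577.4124  56.3519]
 [891.1301  -6.3619]
 [958.045  328.3714]
 [644.3273 391.0852]] 0.10859170362774151
bar-ish 382 ((586.4526977539062, 169.0647430419922), (236.6017608642578, 58.7920036315918), 87.61495208740234) [[552.1591  52.0897]
 [610.9001  49.643 ]
 [620.7463 286.0398]
 [562.0052 288.4865]]
top drawer 0.86 [203.4, 190.3] 1840 ((203.96636962890625, 194.11038208007812), (137.17877197265625, 27.332252502441406), 12.171459197998047)
top drawer 0.2 [224.3, 138.3] 15304 ((217.00665283203125, 136.60794067382812), (138.63662719726562, 144.41661071777344), 13.172553062438965)
top drawer_handle 0.58 [202.6, 187.2] 1806 ((203.48724365234375, 194.08489990234375), (137.98670959472656, 27.025745391845703), 12.938055992126465)
side drawer 0.97 [247.2, 180.5] 2629 ((243.97793579101562, 176.37820434570312), (107.30632019042969, 31.17527198791504), 41.08175277709961)
side drawer_handle 0.77 [243.5, 179.5] 2542 ((243.56564331054688, 175.7744903564453), (107.38365173339844, 30.348268508911133), 41.00908660888672)
side drawer_handle 0.17 [351.1, 329.0] 942 ((339.0000305175781, 325.0), (83.18172454833984, 16.994115829467773), 26.56505012512207)
```

View pics/crop1.png

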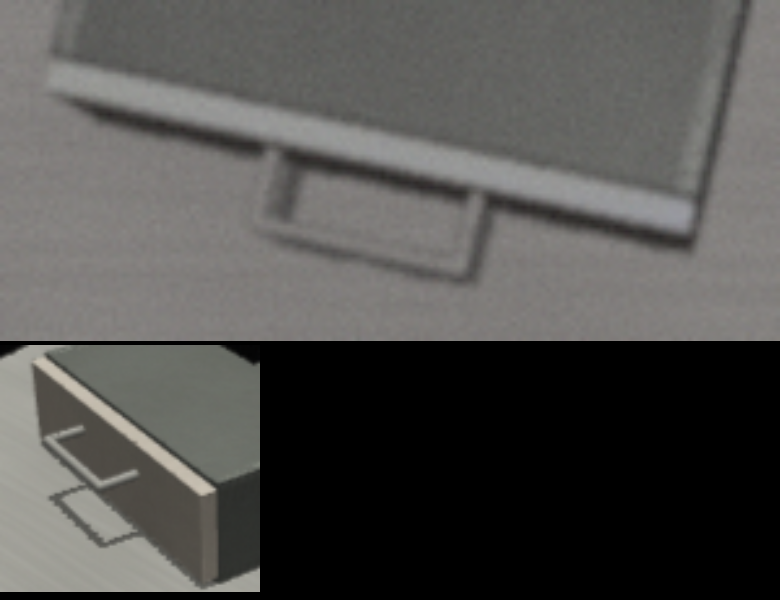

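Crop: the bar ends are at top (183.7,201.8) and (227,211.2), and at side about (212.3,166.5) and (233.5,184.6).

```bash
python3 - <<'E'
from h import *
np.set_printoptions(precision=4,suppress=True)
T=[(183.7,201.8),(227,211.2)];S=[(212.3,166.5),(233.5,184.6)]
for a,b in zip(T,S): print("tri",tri("top",a,"side",b))
e=[atz("top",a,.07) for a in T]; d=e[1]-e[0]; print("top z.07",e,sum(e)/2,np.linalg.norm(d),np.arctan2(d[0],-d[1]))
e=[atz("side",a,.07) for a in S]; print("side",e,sum(e)/2)
e=[atz("top",a,.105) for a in[(141,174),(272,204)]]; d=e[1]-e[0]; print("panel",e,sum(e)/2,np.arctan2(d[0],-d[1]))
yaw=-.197; R=np.array([[np.cos(yaw),-np.sin(yaw)],[np.sin(yaw),np.cos(yaw)]])
print("target ee yaw opts",yaw,yaw+np.pi)
E
```

```text
tri (array([0.5795, 0.2787, 0.0747]), np.float64(0.0013537311832087927))
tri (array([0.5581, 0.1673, 0.0756]), np.float64(0.0015803774527960632))
top z.07 [array([0.5794, 0.2802, 0.07  ]), array([0.5579, 0.1685, 0.07  ])] [0.5687 0.2243 0.07  ] 0.11379717367856272 -0.19009098731911994
side [array([0.5849, 0.2854, 0.07  ]), array([0.5643, 0.174 , 0.07  ])] [0.5746 0.2297 0.07  ]
panel [array([0.6427, 0.382 , 0.105 ]), array([0.5753, 0.0536, 0.105 ])] [0.609  0.2178 0.105 ] -0.2025290253954327
target ee yaw opts -0.197 2.944592653589793
```

Call:
move_arm(steps=[0,0,-1.396,0.371,-0.287,-0.03,0.42,0,0,-1.396,0.371,-0.287,-0.03,0.42,0,0,-1.396,0.371,-0.287,-0.03,0.42,0,0,-1.396,0.371,-0.287,-0.03,0.42,0,0,-1.396,0.371,-0.287,-0.03,0.42,0,0,-1.396,0.371,-0.287,-0.03,0.42,0,0,-1.396,0.371,-0.287,-0.03,0.42,0,0,-1.396,0.371,-0.287,-0.03,0.42,0,0,-1.396,0.371,-0.287,-0.03,0.42,0,0,-1.396,0.371,-0.287,-0.03,0.42,0,0,-1.396,0.371,-0.287,-0.03,0.42,0,0,-1.396,0.371,-0.287,-0.03,0.42])

```text
time: 2.4
tool_pos: [0.5692, 0.2264, 0.1893]
ee_rot: [-3.14, -0.0, 1.377]
wrist_force: [0.1, 0.7, -0.1]
width: 0.0392
finger_force: 0.0
```

Call:
move_arm(steps=[0,0,0,0,0,-0.03,0.42,0,0,0,0,0,-0.06,0.42,0,0,0,0,0,-0.085,0.42,0,0,0,0,0,-0.095,0.42,0,0,0,0,0,-0.1,0.42,0,0,0,0,0,-0.1,0.42])

```text
time: 3.0
tool_pos: [0.5695, 0.2268, 0.0901]
ee_rot: [3.141, -0.0, 1.377]
wrist_force: [-0.2, -0.0, -0.5]
width: 0.0394
finger_force: 0.0
```

```bash
python3 - <<'E'
from h import *
for n in("top","side"):
    p,d=snapshot(n); cv2.imwrite(f"pics/{n}1.png",p[...,::-1])
p=cv2.imread("pics/side1.png")[100:220,170:310]; cv2.imwrite("pics/crop2.png",cv2.resize(p,(700,600),interpolation=cv2.INTER_CUBIC))
E
```

```text
(no output)
```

View pics/crop2.png

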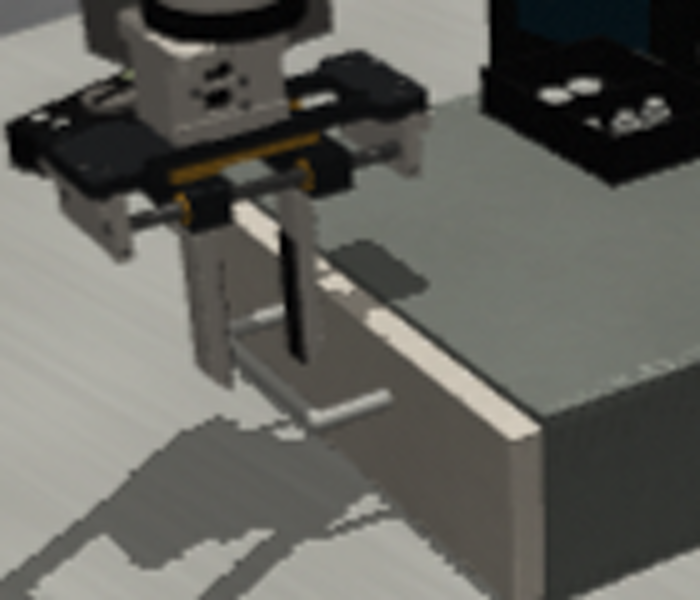

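The crop shows the fingers straddling the bar, which passes between tips at about (215,380) and (300,360), with the back finger clear of the panel. I'll go down and close.

Call:
move_arm(steps=[0,0,0,0,0,-0.01,0.42,0,0,0,0,0,-0.02,0.42,0,0,0,0,0,-0.024,0.42,0,0,0,0,0,-0.024,0,0,0,0,0,0,-0.024,0,0,0,0,0,0,-0.024,0,0,0,0,0,0,-0.024,0,0,0,0,0,0,-0.024,0,0,0,0,0,0,-0.024,0])

```text
time: 4.0
tool_pos: [0.5705, 0.2258, 0.0659]
ee_rot: [3.14, -0.0, 1.376]
wrist_force: [3.3, -1.1, -0.7]
width: 0.009
finger_force: 30.0
```

Call:
move_arm(steps=[0,0,0,-0.006,0.001,0,0,0,0,0,-0.02,0.004,0,0,0,0,0,-0.036,0.007,0,0,0,0,0,-0.052,0.01,0,0,0,0,0,-0.068,0.0135,0,0,0,0,0,-0.084,0.0165,0,0,0,0,0,-0.1,0.02,0,0,0,0,0,-0.116,0.023,0,0,0,0,0,-0.132,0.026,0,0,0,0,0,-0.144,0.0285,0,0,0,0,0,-0.152,0.03,0,0,0,0,0,-0.152,0.03,0,0])

```text
time: 5.2
tool_pos: [0.4159, 0.2568, 0.0659]
ee_rot: [-3.139, -0.001, 1.377]
wrist_force: [-2.5, 2.7, 3.2]
width: 0.0093
finger_force: 30.0
```

Call:
move_arm(steps=[0,0,0,0,0,0,0.42,0,0,0,0,0,0,0.42,0,0,0,0,0,0,0.42,0,0,0,0,0,0,0.42,0,0,0,0,0,0.04,0.42,0,0,0,0,0,0.09,0.42,0,0,0,0,0,0.14,0.42,0,0,0,-0.05,0.01,0.16,0.42,0,0,0,-0.1,0.02,0.16,0.42,0,0,0,-0.1,0.02,0.16,0.42])

```text
time: 6.2
tool_pos: [0.315, 0.2765, 0.2272]
ee_rot: [3.141, -0.002, 1.379]
wrist_force: [-0.2, -0.5, -0.4]
width: 0.0396
finger_force: 0.0
```

```bash
python3 - <<'E'
from h import *
np.set_printoptions(precision=4,suppress=True)
D={}
for n in("top","side"):
    p,d=snapshot(n); cv2.imwrite(f"pics/{n}2.png",p[...,::-1]);np.save(f"{n}2.npy",d);D[n]=d
for t in["drawer_handle","probe_grip","probe","contact_face","needle_probe"]:
    u={}
    for n in("side","top"):
        r=spot_point(n,t)
        for x in r[:2]: print(t,n,x["score"],np.array(x["uv"]),atdepth(n,x["uv"],D[n]),atz(n,x["uv"],.076))
        if r:u[n]=r[0]["uv"]
    if len(u)==2: print("  tri",tri("side",u["side"],"top",u["top"]))
a=cv2.imread("pics/top2.png")[120:270,90:290];b=cv2.imread("pics/side2.png")[110:260,150:350]
cv2.imwrite("pics/crop3.png",cv2.resize(np.hstack([a,b]),(800,300),interpolation=cv2.INTER_CUBIC))
E
```

```text
drawer_handle side 0.69 [160.2 193.9] [0.4633 0.3667 0.0035] [0.4102 0.2596 0.076 ]
drawer_handle top 0.75 [185.8 265.2] [0.4188 0.2666 0.0751] [0.4189 0.2664 0.076 ]
drawer_handle top 0.66 [359.2 222.9] [ 0.5381 -0.1748  0.0412] [ 0.5357 -0.1679  0.076 ]
  tri (array([0.4169, 0.269 , 0.0686]), np.float64(0.0037891348966079394))
probe_grip side 0.59 [224.8 188. ] [0.5203 0.1516 0.0896] [0.5334 0.1694 0.076 ]
probe_grip top 0.59 [226.3 229.3] [0.5109 0.1665 0.0871] [0.5114 0.1679 0.076 ]
  tri (array([0.5174, 0.1616, 0.0861]), np.float64(0.01649317994511994))
probe side 0.97 [220.  195.5] [0.5317 0.19   0.0459] [0.5043 0.1516 0.076 ]
probe top 0.62 [230.7 228.2] [0.514  0.1559 0.0842] [0.5145 0.1569 0.076 ]
  tri (array([0.5128, 0.1592, 0.0688]), np.float64(0.005028747915841817))
needle_probe side 0.65 [196.2 168.3] [0.5358 0.2871 0.0837] [0.5434 0.2991 0.076 ]
needle_probe top 0.57 [177.3 216.1] [0.541  0.2906 0.088 ] [0.5419 0.2935 0.076 ]
  tri (array([0.5408, 0.2932, 0.0794]), np.float64(0.00192410744743827))
```

View pics/crop3.png

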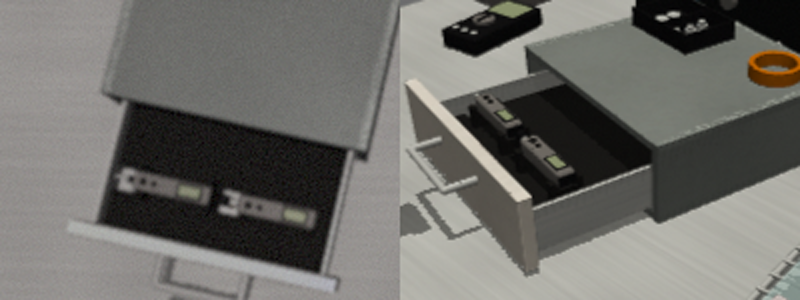

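The drawer is open. Two handles lie at top ≈(172,213) and (224,224), with their head ends to the left; black on black, so I'll enhance the contrast to tell them apart.

```bash
python3 - <<'E'
from h import *
np.set_printoptions(precision=4,suppress=True)
a=cv2.imread("pics/top2.png")[190:245,135:260];b=cv2.imread("pics/side2.png")[145:220,165:265]
g=lambda i:(255*np.clip(i/255.,0,1)**.45).astype(np.uint8)
A=cv2.resize(g(a),(625,275),interpolation=cv2.INTER_CUBIC);B=cv2.resize(g(b),(400,300),interpolation=cv2.INTER_CUBIC)
o=np.zeros((585,625,3),np.uint8);o[:275]=A;o[280:580,:400]=B;cv2.imwrite("pics/crop4.png",o)
M={}
for n in("top","side"):
    snapshot(n)
    for t in("probe","needle_probe"):
        for x in silhouettes(n,t)[:2]:
            p=x["pixels"]; print(n,t,x["score"],x["uv"],p.sum(),cv2.minAreaRect(np.argwhere(p)[:,::-1].astype(np.float32)))
E
```

```text
top probe 0.63 [229.5, 226.2] 421 ((223.75, 225.25001525878906), (49.4212646484375, 10.394153594970703), 11.309932708740234)
top needle_probe 0.68 [228.1, 225.7] 474 ((223.30938720703125, 225.2942657470703), (49.747337341308594, 10.774051666259766), 13.495734214782715)
top needle_probe 0.56 [173.3, 217.0] 417 ((172.68565368652344, 213.8831329345703), (46.85070037841797, 10.726460456848145), 12.804265022277832)
side probe 0.68 [220.0, 189.9] 375 ((222.44247436523438, 189.13717651367188), (36.21775436401367, 11.664938926696777), 41.18592834472656)
side needle_probe 0.51 [198.6, 169.7] 254 ((198.77047729492188, 167.47540283203125), (25.863452911376953, 11.011171340942383), 39.80556869506836)
```

View pics/crop4.png

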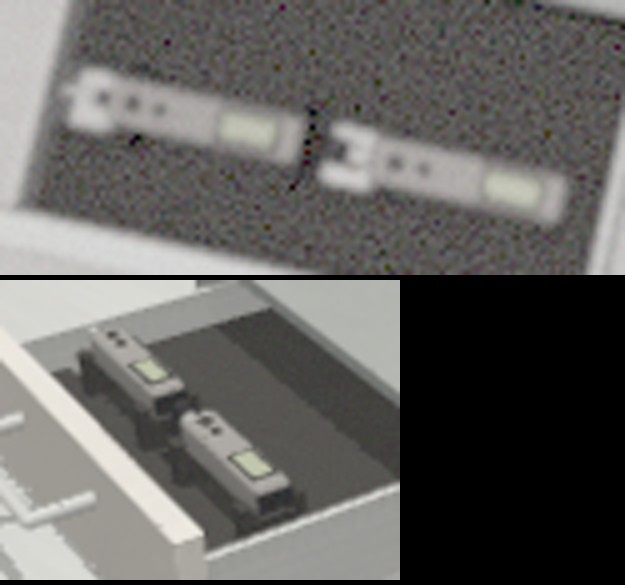

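```bash
python3 - <<'E'
from h import *
np.set_printoptions(precision=3,suppress=True,linewidth=250)
D=np.load("top2.npy")
for v0,v1,u0,u1 in((201,222,136,160),(206,232,188,216)):
    print(u0,u1)
    for v in range(v0,v1): print(v,*[("%3d"%(1000*atdepth("top",(u,v),D)[2]) if D[v,u]>0 else " --") for u in range(u0,u1)])
E
```

```text
136 160
201  -1  -2  -1  --  -1  -1   0  70  70  71  62  56  50  43  42  43  42  41  43  43  47  42  42  45
202  -3  -2   0  -1   1   1   0  72  69  66  60  45  45  42  46  45  43  43  44  44  45  48  45  74
203  -3  -3   1  -2   0  -1   0  69  68  61  57  50  41  37  41  43  41  42  39  42  42  45  45  71
204  -1   2  -2   0  -2  -3  73  75  74  60  54  46  43  33  21  16  19  17  34  45  43  43  44  77
205   0   0  -2  -1  -5   1  72  73  69  62  51  45  40  27  25  16  16  --  18  16  19  16  27  71
206   0  -6   0   0   0  -1  69  71  68  62  50  43  37  29  21  22  17  15  16  19  15  85  84  84
207  -1  -2  -1  --  --  -1  72  69  66  55  50  43  35  25  18  17  11  14  13  14  14  87  88  83
208   1   1  -3   0   0  73  69  74  66  56  47  76  74  75  77  73  75  11  80  76  77  85  87  86
209   0  -2   0  -1  -2  72  70  71  59  53  47  39  31  76  76  75  80  76  80  79  82  85  84  87
210   0   0   1   2  -1  69  73  67  58  52  42  34  30  23  11  15  21  17  80  81  89  84  85  88
211  -4  -4  -4  -3   2  66  70  63  55  50  45  33  25  19  19  16  18  16  77  76  84  85 
[... 3331 characters left out ...]
  85
226  43  47  62  75  71  66  50  44  46  43  44  46  41  16  12  17  17  19  18  15  15  83  84  84  85  84  87  88
227  44  44  41  45  42  45  40  49  42  44  43  41  41  45  45  42  43  15  16  19  73  66  64  75  82  81  85  88
228  45  45  45  46  44  43  49  48  42  45  45  43  43  47  47  43  43  43  45  45  74  71  75  74  73  63  47  42
229  40  47  44  42  46  44  45  43  41  43  46  45  45  47  45  45  45  41  43  45  70  75  72  73  73  55  42  43
230  40  42  43  47  46  40  47  40  43  47  47  43  43  41  42  45  42  43  45  43  74  73  71  74  67  56  41  45
231  45  44  48  47  45  44  45  45  42  43  41  45  40  46  42  47  43  44  45  42  45  44  47  45  55  55  45  45
```

```bash
python3 - <<'E'
from h import *
np.set_printoptions(precision=4,suppress=True)
D=np.load("top2.npy")
P=np.array([np.r_[atdepth("top",(u,v),D),atz("top",(u,v),.087),u] for v in range(205,250) for u in range(195,255) if D[v,u]>0])
h=P[(P[:,2]>.0785)&(P[:,6]>=208)&(P[:,2]<.1)]
# cut lower/parapet: show rect
r=cv2.minAreaRect((h[:,3:5]*1000).astype(np.float32));print("rect",r,len(h)); c,s=np.mean(h[:,3:5],0),np.cov(h[:,3:5].T)
w,V=np.linalg.eigh(s);print("mean",c,"axis",V[:,1],np.sqrt(w*12),np.median(h[:,2]))
a=(h[:,3:5]-c)@V[:,1];print("along",a.min(),a.max())
hd=P[(P[:,2]>.0785)&(P[:,6]<207)&(P[:,2]<.1)&(P[:,6]>=199)];print("head",hd[:,:3].mean(0))
# side
S=np.load("side2.npy");Q=np.array([atdepth("side",(u,v),S) for v in range(165,225) for u in range(195,262) if S[v,u]>0])
q=Q[(Q[:,2]>.08)&(Q[:,2]<.095)&(Q[:,0]>.47)&(Q[:,0]<.56)&(Q[:,1]>.08)&(Q[:,1]<.23)];r=cv2.minAreaRect((q[:,:2]*1000).astype(np.float32));print("side top rect",r,q.mean(0),np.median(q[:,2]))
# expected from drawer pose: handle at grip when released
yaw=-.195;ex=np.array([np.cos(yaw),np.sin(yaw)]);ey=np.array([-ex[1],ex[0]])
H=np.array([.4165,.2565]);e=c-H;print("rel handle: along x",e@ex,"(exp .123 from bar axis) y",e@ey)
E
```

```text
rect ((501.2572021484375, 161.88819885253906), (77.5439453125, 100.19245910644531), 2.2500314712524414) 385
mean [0.5194 0.1634] axis [0.1846 0.9828] [0.0286 0.1012] 0.0856747236138069
along -0.050573603359312415 0.05156636196037628
head [0.5289 0.2287 0.0824]
side top rect ((523.4613037109375, 169.9286346435547), (121.82501983642578, 25.323810577392578), 79.52384948730469) [0.5199 0.159  0.0868] 0.08750296278418451
rel handle: along x 0.11894572805859409 (exp .123 from bar axis) y -0.07142174496168101
```

The depth map settles it. The right handle carries a wide head (82 mm high around (202,220)), so that is the probe; the left one has only a thin needle. I'll grip 18 mm head-wards of the probe's middle, over its balance point.

Call:
move_arm(steps=[0,0,0,0.04,-0.018,0,0.6,0,0,0,0.08,-0.037,0,0.6,0,0,0,0.12,-0.055,0,0.6,0,0,0,0.16,-0.073,-0.02,0.6,0,0,0,0.2,-0.091,-0.04,0.6,0,0,0,0.209,-0.0955,-0.06,0.6,0,0,0,0.209,-0.0955,-0.09,0.6,0,0,0,0.209,-0.0955,-0.11,0.6,0,0,0,0.209,-0.0955,-0.11,0.6])

```text
time: 8.0
tool_pos: [0.5245, 0.1796, 0.1114]
ee_rot: [-3.134, 0.003, 1.375]
wrist_force: [-1.1, 0.3, -0.0]
width: 0.0564
finger_force: 0.0
```

```bash
python3 - <<'E'
from h import *
print(get_obs()["tool_pos"])
p,d=snapshot("side");cv2.imwrite("pics/side3.png",p[...,::-1])
p=p[90:215,165:315,::-1];g=(255*(p/255.)**.6).astype(np.uint8);cv2.imwrite("pics/crop5.png",cv2.resize(g,(720,600),interpolation=cv2.INTER_CUBIC))
E
```

```text
[0.52447107 0.17959243 0.11142926]
```

View pics/crop5.png

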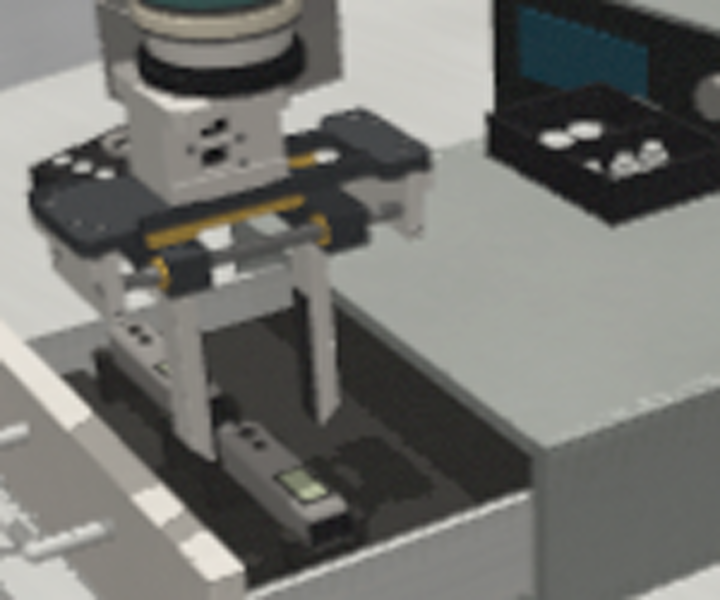

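The fingers (tips at crop (195,455) and (325,415)) straddle the head-end half of the probe handle. Descending and closing.

Call:
move_arm(steps=[0,0,0,0,0,-0.015,0.6,0,0,0,0,0,-0.03,0.6,0,0,0,0,0,-0.041,0.6,0,0,0,0,0,-0.041,0.6,0,0,0,0,0,-0.041,0,0,0,0,0,0,-0.041,0,0,0,0,0,0,-0.041,0,0,0,0,0,0,-0.041,0,0,0,0,0,0,-0.041,0,0,0,0,0,0,-0.041,0,0,0,0,0,0,-0.041,0])

```text
time: 9.15
tool_pos: [0.527, 0.1804, 0.075]
ee_rot: [3.141, -0.0, 1.376]
wrist_force: [-0.9, 2.0, 3.1]
width: 0.0236
finger_force: 30.0
```

Call:
move_arm(steps=[0,0,0,0,0,0,0.6,0,0,0,0,0,0,0.6,0,0,0,0,0,-0.005,0.6,0,0,0,0,0,-0.005,0,0,0,0,0,0,-0.005,0,0,0,0,0,0,-0.005,0,0,0,0,0,0,-0.005,0,0,0,0,0,0,-0.005,0,0,0,0,0,0,-0.005,0,0,0,0,0,0,-0.005,0])

```text
time: 10.15
tool_pos: [0.5268, 0.1803, 0.0695]
ee_rot: [3.142, 0.0, 1.376]
wrist_force: [0.5, -0.8, -0.8]
width: 0.0239
finger_force: 30.0
```

Call:
move_arm(steps=[0,0,0,0,0,0.004,0,0,0,0,0,0,0.012,0,0,0,0,0,0,0.025,0,0,0,0,0,0,0.045,0,0,0,0,0,0,0.065,0,0,0,0,0,0,0.085,0,0,0,0,0,0,0.105,0,0,0,0,0,0,0.125,0,0,0,0,0,0,0.145,0,0,0,0,0,0,0.155,0,0,0,0,0,0,0.155,0])

```text
time: 11.25
tool_pos: [0.5278, 0.1806, 0.2274]
ee_rot: [3.137, -0.002, 1.376]
wrist_force: [0.3, 0.2, -1.8]
width: 0.0241
finger_force: 30.0
```

Call:
move_arm(steps=[0,0,0,-0.001,-0.02,0,0,0,0,0,-0.003,-0.06,0,0,0,0,0,-0.006,-0.105,0,0,0,0,0,-0.009,-0.15,0,0,0,0,0,-0.012,-0.195,0,0,0,0,0,-0.015,-0.24,0,0,0,0,0,-0.018,-0.285,0,0,0,0,0,-0.021,-0.33,0,0,0,0,0,-0.024,-0.375,0,0,0,0,0,-0.027,-0.42,0,0,0,0,0,-0.03,-0.455,0,0,0,0,0,-0.03,-0.465,0,0])

```text
time: 12.45
tool_pos: [0.4953, -0.2879, 0.2225]
ee_rot: [-3.139, -0.0, 1.371]
wrist_force: [-0.3, -0.3, -1.2]
width: 0.0236
finger_force: 30.0
```

Call:
move_arm(steps=[0,0,0,0,0,-0.02,0,0,0,0,0,0,-0.04,0,0,0,0,0,0,-0.06,0,0,0,0,0,0,-0.075,0,0,0,0,0,0,-0.075,0,0,0,0,0,0,-0.075,0,0,0,0,0,0,-0.075,0])

```text
time: 13.15
tool_pos: [0.4975, -0.2848, 0.1509]
ee_rot: [3.139, 0.001, 1.376]
wrist_force: [0.2, 0.1, -0.7]
width: 0.0236
finger_force: 30.0
```

```bash
python3 - <<'E'
from h import *
np.set_printoptions(precision=4,suppress=True)
o=get_obs();print(o["tool_pos"],o["ee_rot"],o["wrist_force"],o["wrist_torque"],o["joint_positions"])
for n in("top","side"):
    p,d=snapshot(n); cv2.imwrite(f"pics/{n}4.png",p[...,::-1]);np.save(f"{n}4.npy",d)
    m,R,t=cam(n);print(n,"cam at",-R.T@t)
u={}
for t in["contact_face","probe","probe_grip","spot_centre"]:
    u={}
    for n in("side","top"):
        r=spot_point(n,t)
        for x in r[:2]: print(t,n,x["score"],np.array(x["uv"]))
        if r:u[n]=r[0]["uv"]
    if len(u)==2: print("  tri",tri("side",u["side"],"top",u["top"]))
a=cv2.imread("pics/side4.png")[190:340,270:430];b=cv2.imread("pics/top4.png")[180:300,330:450]
a=cv2.resize(a,(480,450),interpolation=cv2.INTER_CUBIC);b=cv2.resize(b,(320,320),interpolation=cv2.INTER_CUBIC)
out=np.zeros((450,800,3),np.uint8);out[:,:480]=a;out[:320,480:]=b;out=(255*(out/255.)**.6).astype(np.uint8);cv2.imwrite("pics/crop6.png",out)
E
```

```text
[ 0.4975 -0.2848  0.1509] [3.1393 0.0009 1.3762] [ 0.1515  0.1492 -0.7001] [-0.067   0.0679  0.0077] [-0.6189  0.1598  1.4263  0.0001  1.553  -0.4243]
top cam at [0.4609 0.0397 1.1285]
side cam at [ 0.0193 -0.5288  0.6097]
contact_face side 0.58 [359.7 263.5]
probe side 0.64 [386.1 267.7]
probe top 0.58 [423.1 240.8]
probe top 0.28 [384.1 220.2]
  tri (array([ 0.4907, -0.3022,  0.1491]), np.float64(0.003945760605725799))
probe_grip side 0.91 [391.6 262.6]
probe_grip top 0.64 [383.6 225.2]
probe_grip top 0.6 [392.1 264.8]
  tri (array([ 0.5479, -0.2509,  0.0863]), np.float64(0.05713053074445904))
spot_centre side 0.41 [353.6 288.2]
spot_centre top 0.47 [382.4 233.2]
  tri (array([ 0.5117, -0.2348,  0.0393]), np.float64(0.002949557925129561))
```

View pics/crop6.png

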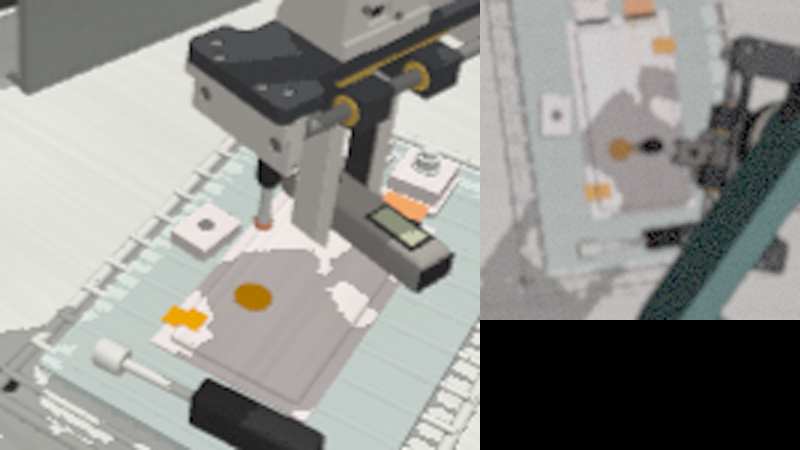

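The disc (copper) is at side ≈(357.7,265.3) and the dot at (354.3,289). In the top view the head is at ≈(394,234.4) and the dot at (382.5,235.5). The head hangs upright.

```bash
python3 - <<'E'
from h import *
np.set_printoptions(precision=4,suppress=True)
def am(n,c,box):
    im=cv2.imread(f"pics/{n}4.png"); hsv=cv2.cvtColor(im,cv2.COLOR_BGR2HSV)
    m=((hsv[...,1]>100)&((hsv[...,0]<25))).astype(np.uint8)
    k,l,s,ce=cv2.connectedComponentsWithStats(m); i=min(range(1,k),key=lambda i:np.hypot(*(ce[i]-c))); print(n,ce[i],s[i]); return ce[i]
ds=am("side",(354,289),0);dd=am("side",(357.7,265.3),0);dt=am("top",(382.4,235.5),0)
im=cv2.imread("pics/top4.png");g=im.max(2);print(g[228:241,386:404])
D=np.load("top4.npy")
Z=np.array([[atdepth("top",(u,v),D) if D[v,u]>0 else [0,0,0] for u in range(386,412)] for v in range(226,244)])
print((Z[...,2]*1000).astype(int))
m=(Z[:,:13,2]>.14)&(Z[:,:13,2]<.19); print("head top mean",Z[:,:13][m].mean(0),m.sum())
print("dot",atz("side",ds,.04),atz("top",dt,.04),tri("side",ds,"top",dt))
for z in(.098,.101,.104):print("disc side",z,atz("side",dd,z))
t=np.array([.4975,-.2848]);ey=np.array([.1938,.981])
for L in(.045,.05,.055):print("pred",L,t+L*ey)
E
```

```text
side [353.9029 288.5437] [348 284  13  10 103]
side [356.6154 264.6154] [355 262   5   5  13]
top [382.1228 235.5263] [378 232  10   8  57]
[[116 117 115 114 113 118 109 115 108 115 114 115 113 114 108 116 119 113]
 [115 121 116 115 114 114 113 112 114 111 116 114 113 114 113 108 113 111]
 [112 121 121 119 113 112 106 100  98  95 102 111 115 115 114 112 115 108]
 [112 119 115 116 110  98  86  77  68  63  74  91 101 112 118 112 107  97]
 [116 109 119 107  91  68  52  41  35  35  41  61  86 108 108 106  93  76]
 [106 107  98  87  65  41  23  16  14   7  18  36  66  94 105 102  76  60]
 [100  93  80  60  40  18   0  13  17  19  17   6  51  85  99  94  85  64]
 [ 94  88  80  59  35  21  10   8   9  11  16  18  52  87  97  98  92  68]
 [103  97  91  77  54  40  21  19  30  23  29  52  70  84  96  99  89  72]
 [110 109 105  95  85  70  63  53  59  63  66  84  94  94  93  87  78  62]
 [114 114 117 109 101 104  88  89  86  97  92 103 109 105  98  80  69  47]
 [115 113 120 119 115 110 111 111 110 106 114 116 115 116 100  82  52  43]
 [117 116 110 113 115 116 111 112 113 112 112 115 117 116 10
[... 1661 characters left out ...]
 39  37  39  40  40  38  31  35  39  38  38  36  37  40 156 165
  164 167 165 165 165 167 167 167]
 [ 41  39  36  37  39  38  38  39  36  40  41  39  41  39  39  39  37  38
  154 159 166 163 164 167 166 161]
 [ 36  40  38  39  40  40  39  39  40  39  38  40  41  38  37  37  40  39
   34  39  30  35  32 156 160 163]]
head top mean [ 0.504  -0.2327  0.16  ] 51
dot [ 0.5096 -0.2352  0.04  ] [ 0.5066 -0.235   0.04  ] (array([ 0.5073, -0.2354,  0.0416]), np.float64(0.0020919662880690987))
disc side 0.098 [ 0.5111 -0.2333  0.098 ]
disc side 0.101 [ 0.5083 -0.2351  0.101 ]
disc side 0.104 [ 0.5054 -0.2368  0.104 ]
pred 0.045 [ 0.5062 -0.2407]
pred 0.05 [ 0.5072 -0.2357]
pred 0.055 [ 0.5082 -0.2308]
```

Call:
move_arm(steps=[0,0,0,0,0,-0.015,0,0,0,0,0,0,-0.03,0,0,0,0,0,0,-0.042,0,0,0,0,0,0,-0.05,0,0,0,0,0,0,-0.053,0,0,0,0,0,0,-0.053,0,0,0,0,0,0,-0.053,0])

```text
time: 14.35
tool_pos: [0.4971, -0.2849, 0.097]
ee_rot: [3.141, 0.0, 1.376]
wrist_force: [-0.3, -0.2, -1.1]
width: 0.0237
finger_force: 30.0
```

```bash
python3 - <<'E'
from h import *
np.set_printoptions(precision=4,suppress=True)
W=[]
o=get_obs();print(o["tool_pos"],o["ee_rot"],o["wrist_force"],o["wrist_torque"])
for n in("top","side"):
    p,d=snapshot(n); cv2.imwrite(f"pics/{n}5.png",p[...,::-1])
    W.append(get_obs()["wrist_force"])
print(W)
a=cv2.imread("pics/side5.png")[250:310,320:400];b=cv2.imread("pics/top5.png")[210:260,360:410]
a=cv2.resize(a,(800,600),interpolation=cv2.INTER_CUBIC);b=cv2.resize(b,(250,250),interpolation=cv2.INTER_CUBIC)
a[350:,550:]=b;cv2.imwrite("pics/crop7.png",a)
E
```

```text
[ 0.4971 -0.2849  0.097 ] [3.1406 0.0004 1.3759] [-0.3418 -0.2211 -1.112 ] [-0.0557  0.0865  0.0472]
[array([ 0.2074, -0.8257, -1.0905]), array([-0.4521,  0.4187, -0.7148])]
```

View pics/crop7.png

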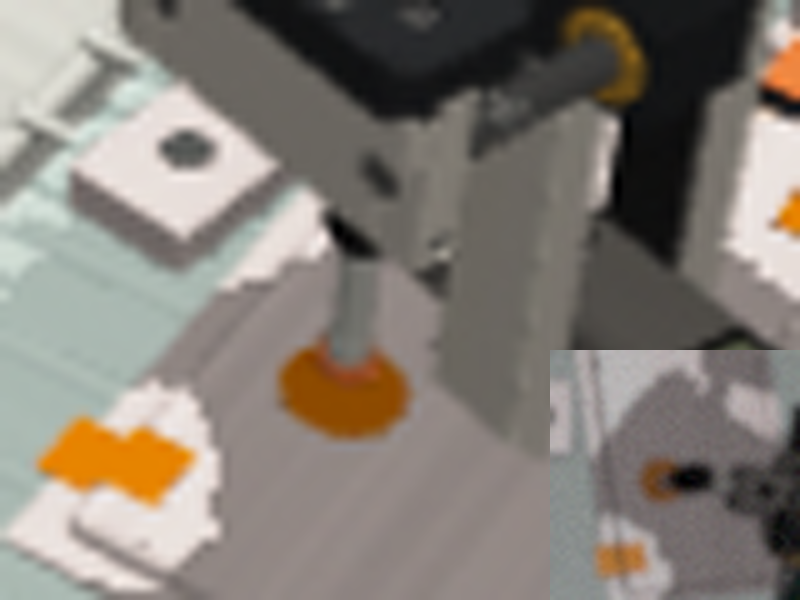

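The disc (348,365 in the crop) hovers about 5–6 mm above the dot centre (344,389), which is consistent with being centred on it. I'll lower gently, watching the force.

Call:
move_arm(steps=[0,0,0,0,0,-0.002,0,0,0,0,0,0,-0.004,0,0,0,0,0,0,-0.006,0,0,0,0,0,0,-0.007,0,0,0,0,0,0,-0.007,0,0,0,0,0,0,-0.007,0])

```text
time: 15.05
tool_pos: [0.4968, -0.2847, 0.0895]
ee_rot: [3.141, -0.0, 1.376]
wrist_force: [0.1, 0.5, -1.1]
width: 0.0236
finger_force: 30.0
```

```bash
cat > f.py <<'E'
from h import *
np.set_printoptions(precision=4,suppress=True)
F=[];T=[];P=[]
for i in range(6):
    p,d=snapshot("side"); o=get_obs();F.append(o["wrist_force"]);T.append(o["wrist_torque"]);P.append(np.r_[o["tool_pos"],o["ee_rot"]])
print("F",np.mean(F,0),np.std(F,0),"T",np.mean(T,0),"P",np.mean(P,0),o["time"])
cv2.imwrite("pics/sidef.png",p[...,::-1])
E
python3 f.py; python3 - <<'E'
from h import *
print("disc",atz("side",(354.8,286.4),.046),"dot",atz("side",(354.4,288.9),.04),"head",atz("top",(388,235.6),.108),"dot top",atz("top",(382.2,235.5),.04))
E
```

```text
F [-0.0471 -0.4664 -1.1334] [0.3982 0.3139 0.6113] T [-0.0499  0.0772 -0.0001] P [ 0.4968 -0.2847  0.0895  3.1414  0.      1.3758] 15.35
disc [ 0.51002423 -0.23624036  0.046     ] dot [ 0.50945869 -0.23643703  0.04      ] head [ 0.50393181 -0.23227774  0.108     ] dot top [ 0.50669965 -0.23524346  0.04      ]
```

Call:
move_arm(steps=[0,0,0,0.001,-0.001,0,0,0,0,0,0.001,-0.001,-0.001,0,0,0,0,0.001,-0.001,-0.002,0,0,0,0,0.001,-0.001,-0.003,0,0,0,0,0.001,-0.001,-0.003,0])

```text
time: 15.85
tool_pos: [0.498, -0.2859, 0.0867]
ee_rot: [3.141, 0.0, 1.376]
wrist_force: [-0.0, 0.6, 0.9]
width: 0.0237
finger_force: 30.0
```

```bash
python3 f.py
```

```text
F [-0.0421 -0.6791  0.8534] [0.7842 0.4785 0.2198] T [-0.0987  0.0281  0.0001] P [ 0.498  -0.2858  0.0867  3.1409  0.0004  1.3757] 16.15
```

Call:
move_arm(steps=[0,0,0,0,0,-0.001,0,0,0,0,0,0,-0.002,0,0,0,0,0,0,-0.0027,0,0,0,0,0,0,-0.0027,0,0,0,0,0,0,-0.0027,0])

```text
time: 16.65
tool_pos: [0.4979, -0.2858, 0.084]
ee_rot: [3.141, 0.0, 1.376]
wrist_force: [0.2, -1.3, 1.8]
width: 0.0237
finger_force: 30.0
```

```bash
sed -i 's/range(6)/range(12)/' f.py; python3 f.py; python3 - <<'E'
from h import *
a=cv2.imread("pics/sidef.png")[210:310,320:440]
cv2.imwrite("pics/crop8.png",cv2.resize(a,(720,600),interpolation=cv2.INTER_CUBIC))
E
```

```text
F [ 0.5878 -1.2543  1.7348] [0.5333 0.3703 0.4695] T [-0.2586 -0.0746 -0.049 ] P [ 0.4979 -0.2858  0.0839  3.1412  0.0002  1.3758] 17.25
```

View pics/crop8.png

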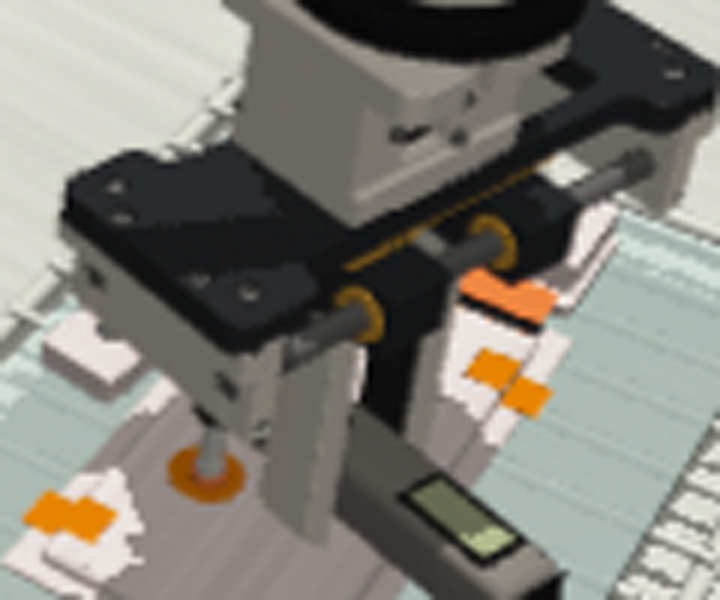

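The disc is centred on the dot (crop (208,470) against (206,474)), with about 2.85 N net, i.e. roughly half travel. I'll hold 3+ s and check tilt and force.

Call:
move_arm(steps=[0,0,0,0,0,0,0,0,0,0,0,0,0,0,0,0,0,0,0,0,0,0,0,0,0,0,0,0,0,0,0,0,0,0,0,0,0,0,0,0,0,0,0,0,0,0,0,0,0,0,0,0,0,0,0,0,0,0,0,0,0,0,0,0,0,0,0,0,0,0,0,0,0,0,0,0,0,0,0,0,0,0,0,0])

```text
time: 18.45
tool_pos: [0.4978, -0.2856, 0.0838]
ee_rot: [3.142, -0.0, 1.376]
wrist_force: [0.5, -1.5, 1.3]
width: 0.0241
finger_force: 30.0
```

```bash
python3 f.py; python3 - <<'E'
from h import *
np.set_printoptions(precision=4,suppress=True)
p,d=snapshot("side")
o=get_obs(); ey=np.array([.1938,.981]); ex=np.array([.981,-.1938]); t=o["tool_pos"][:2]
Q=np.array([atdepth("side",(u,v),d) for v in range(270,320) for u in range(370,430) if d[v,u]>0])
a=(Q[:,:2]-t)@ey;b=(Q[:,:2]-t)@ex
m=(a<-.015)&(a>-.066)&(abs(b)<.011)&(Q[:,2]>.085)&(Q[:,2]<.115)
z=Q[m,2];A=np.c_[a[m],np.ones(m.sum())];c=np.linalg.lstsq(A,z,rcond=None)[0];r=z-A@c;k=abs(r)<.004
c=np.linalg.lstsq(A[k],z[k],rcond=None)[0];print("handle slope rad",c,k.sum(),m.sum())
E
```

```text
F [ 0.9182 -1.165   1.5085] [0.2529 0.4914 0.556 ] T [-0.1715 -0.1366 -0.0686] P [ 0.4978 -0.2856  0.0838  1.0472 -0.0001  1.3758] 19.05
handle slope rad [-0.0072  0.1024] 327 363
```

Call:
move_arm(steps=[0,0,0,0,0,0,0,0,0,0,0,0,0,0,0,0,0,0,0,0,0,0,0,0,0,0,0,0,0,0,0,0,0,0,0,0,0,0,0,0,0,0,0,0,0,0,0,0,0,0,0,0,0,0,0,0,0,0,0,0,0,0,0,0,0,0,0,0,0,0,0,0,0,0,0,0,0,0,0,0,0,0,0,0])

```text
time: 20.3
tool_pos: [0.4978, -0.2856, 0.0838]
ee_rot: [3.142, -0.0, 1.376]
wrist_force: [1.1, -0.9, 1.5]
width: 0.0241
finger_force: 30.0
```

```bash
python3 f.py; python3 -c "
from bench import *
print(close_job())"
```

```text
F [ 0.7276 -0.6021  1.3701] [0.3578 0.5679 0.3619] T [-0.0728 -0.1146 -0.0458] P [ 0.4978 -0.2856  0.0838  3.1415 -0.      1.3758] 20.9
the job is handed in; nothing more can be done
None
```

The job is handed in at about 21 s: the drawer is open, and the right-angle thermometer is still held upright with its disc centred on the dot, pressed at about 2.5–2.9 N (roughly half travel) for about 4 s; I never touched the needle thermometer or the loose parts.

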